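Clear the under-sink stand and nest the tumblers on it

TASK

Lift the steel canister off the round stand and set it down upright, wholly on the round rubber mat. After that, nest all the loose steel tumblers, mouths up, into one upright stack on the stand. Leave the other things on the shelf where they are.

Things in the scene. Friction and masses are not known exactly. Their poses are not given: they have to be found in the camera images.
- canister: Closed steel canister, 100 mm across, lid top at 114 mm, with a fixed arched handle above; 0.3 to 0.65 kg. Starts on the stand. Origin: centre of its underside; z up. The handle, an 11 mm round bar, lies in its y-z plane: straight top along y from -33 to +33 mm, bar axis at z = 172 mm, sloping to y = +-50 mm at z = 145 mm, then straight down.
- canister_handle (a point): Middle of the canister handle's straight top bar, on the bar's axis, 172 mm above the canister's underside; axes as the canister's.
- stand_top (a point): Centre of the top of the round grey plastic stand: a fixed flat disc 180 mm across without lip, its top 45 mm above the shelf, on three short legs. z up. It may stand on the left or the right.
- mat_top (a point): Centre of the top of the round black rubber mat: fixed, flat, 150 mm across, 4 mm thick. z up. On the side of the shelf away from the stand.
- tumbler0: Steel tumbler, one of three to five alike (an absent one reads None), 94 mm tall, mouth up, 70 to 120 g. Origin: centre of underside, z up. Outside 38 mm across at the foot, 62 mm at 70 mm height, then a ledge and straight collar 68 mm across, 70 to 94 mm height; wall 3 mm, mouth 62 mm inside. Nested, its ledge sits on the lower rim: each stands 24 mm above the one below, 1 mm side play.
- tumbler1: Steel tumbler, one of three to five alike (an absent one reads None), 94 mm tall, mouth up, 70 to 120 g. Origin: centre of underside, z up. Outside 38 mm across at the foot, 62 mm at 70 mm height, then a ledge and straight collar 68 mm across, 70 to 94 mm height; wall 3 mm, mouth 62 mm inside. Nested, its ledge sits on the lower rim: each stands 24 mm above the one below, 1 mm side play.
- tumbler2: Steel tumbler, one of three to five alike (an absent one reads None), 94 mm tall, mouth up, 70 to 120 g. Origin: centre of underside, z up. Outside 38 mm across at the foot, 62 mm at 70 mm height, then a ledge and straight collar 68 mm across, 70 to 94 mm height; wall 3 mm, mouth 62 mm inside. Nested, its ledge sits on the lower rim: each stands 24 mm above the one below, 1 mm side play.
- tumbler3: Steel tumbler, one of three to five alike (an absent one reads None), 94 mm tall, mouth up, 70 to 120 g. Origin: centre of underside, z up. Outside 38 mm across at the foot, 62 mm at 70 mm height, then a ledge and straight collar 68 mm across, 70 to 94 mm height; wall 3 mm, mouth 62 mm inside. Nested, its ledge sits on the lower rim: each stands 24 mm above the one below, 1 mm side play.
- tumbler4: Steel tumbler, one of three to five alike (an absent one reads None), 94 mm tall, mouth up, 70 to 120 g. Origin: centre of underside, z up. Outside 38 mm across at the foot, 62 mm at 70 mm height, then a ledge and straight collar 68 mm across, 70 to 94 mm height; wall 3 mm, mouth 62 mm inside. Nested, its ledge sits on the lower rim: each stands 24 mm above the one below, 1 mm side play.
- spray_bottle: Bystander: closed blue spray bottle, 72 mm across, 200 mm tall. Origin: centre of underside.
- scrub_brush: Bystander: wooden-handled scrub brush, 200 mm long along its x, 40 mm tall, bristles down. Origin: under its middle.
- dustpan: Bystander: small steel dustpan, pan 130 x 160 mm, walls 40 mm tall, wooden handle along +x. Origin: centre of the pan's underside.
- soap_dish: Bystander: white ceramic soap dish 120 x 85 mm, 26 mm tall. Origin: centre of underside.
- soap_bar: Bystander: blue bar of washing soap 75 x 50 mm, 26 mm tall. Origin: centre of underside.
- jar: Bystander: white plastic jar, 68 mm across, 85 mm tall. Origin: centre of underside.
Mind the look-alikes: they are no part of the job. Leave any blue or pink look-alike of the tumbler0 alone.

How it is judged:
By the outcome, as a careful person would: the job done as asked, in the order asked, and still so for the second after the job is handed in, with the robot touching nothing.
Of tumbler0, tumbler1, tumbler2, tumbler3, tumbler4 only 3 to 5 are there at a start; the rules pass over those that are not, and their reading is None.
At some moment in a run one of canister may be knocked a few centimetres aside while the robot is not near it.
It also fails if it takes over 210 s, if anything falls off the work surface, if the arm or the gripper's body presses on something with over 40 N, if the wrist force passes 120 N, or if a joint passes its speed limit or range.

ROBOT

A 6-joint arm with a two-finger parallel gripper is mounted at the origin on the work surface. World frame = base frame: x ahead of the robot, y to its left, z up, the work surface at z = 0. Lengths are in mm, angles in rad, forces in N, time in s.
With the tool pointing down it reaches from about 275 to 850 mm from the base axis. Payload 19 kg.
Tool frame: the origin (TCP) lies midway between the tips of the shut fingers; the grasp point (between the pads) lies 19 mm behind it; z points along the fingers, y is the line along which they close (so a half turn about z gives the same grasp; the last joint's range is limited). The gripper opens to 85 mm and grips with 20 to 120 N. Pads are 22 mm wide; open, the fingers measure 114 mm over their backs; the gripper's body (76 mm by 85 mm) begins 54 mm behind the grasp point. The pads swing forward as they close: fully open they stand 13 mm farther back than shut.
Start: joints at [-1.312, 0.15, 1.437, -0, 1.554, -0.134], TCP at [220.069, -531.187, 231.267] pointing down, gripper open.
Joint ranges: [-2.8, 2.8], [-0.68, 2.1], [0.12, 2.68], [-1.39, 4.53], [0.16, 2.79], [-2.81, 2.81]. Speed limits (rad/s): [1.89, 1.89, 2.22, 3.01, 3.01, 3.01].

INTERFACE

Orientations are given as a rotation vector (axis times angle).
In Python, from cell import state, optics, r gives the robot as it stands.
- The arm moves only by the tool move_arm, never from a script. Its argument "increments" is text: rows parted by semicolons, each of 7 numbers parted by spaces: the finger opening in m, from 0 to 0.0854, then the shift along the tool's x, y, z in m, then the turn, a rotation vector about the tool's x, y, z in degrees. A call has 1 to 10 rows; each row is the pose to reach, as a shift and turn from the pose commanded when the call began, along the tool's axes at that moment; what a row does not reach only later rows make up. A row lasts 1/12 s, in which the tool goes at most 41.7 mm and 7.16 degrees, less where a joint would pass 70% of its speed; a pose out of reach is approached as far as the arm can. A call with a gripper value outside its range is refused whole. The fingers move at their own pace and stop on an object; "grip_force" is the grip in N (left out, the last holds). Time passes only in rows, so rows that repeat a pose let the fingers close. It gives the time, the measured TCP pose, the force, the opening and the grip force at its end, in the units of the state.
- state(): the state, without advancing time (a new reading comes with each control period).
- optics.read_camera(name): name is "scene" or "top" or "wrist"; returns a dict with "image" (384x512x3 uint8, blue, green, red), "fx", "fy", "cx", "cy" (pixels), "dist" ([k1, k2, p1, p2, k3] as OpenCV has them; the pictures are not rectified), "camera_from_world" (4x4, takes a point from world to camera coordinates); the wrist camera has in their place "mount" (4x4, takes a point from camera to tool coordinates, whose origin is the TCP and whose axes are the flange's). Camera axes: x right, y up, looking along -z (the intrinsics and any distortion apply to the point x, -y, -z); pixel columns grow to the right and rows downward; lengths in mm; the calibration is good to about 2 mm. A picture is of the moment at which its call begins: read the wrist's pose just before it. There is no depth.
- r.close_job(): hands the job in; it is judged then, once.
The state is a dict: "clock": time; "joint_pos": joint angles; "joint_velocities": joint speeds; "effort": joint torques, N m; "ee_pos": TCP position; "orientation": TCP orientation; "contact_force": force on the tool from outside, world axes, zero at the start; "ft_torque": the same for the moment, N m; "grip_width": finger opening in mm; "gripper_force": force on a finger pad.
Only numpy, scipy, OpenCV 4.12 (cv2) and the standard library are available. Lean on these libraries where they do the work, as an engineer would, in place of code of your own. Each camera call takes 0.05 s, during which the arm holds its last target. There are 200 camera calls.

## Working session

There is one attempt and no reset: what is moved stays moved. The work goes in short steps, Python scripts to look and compute and a tool call to move; the robot and the scene stay as the last step left them, time stands still between calls to the robot, and variables do not carry over. Pictures are saved under pics/ and viewed, at most 18 in all, crops included, and the job is handed in when it is done.

Besides the shell and the picture viewer there is one more tool, called after ">>>" by a JSON object that holds its "api" and its "payload", one argument or row to a line. move_arm: Moves the arm, as the interface text tells. Its arguments: {"type":"object","properties":{"increments":{"type":"string"},"grip_force":{"type":"number"}},"required":["increments"]}

```bash
mkdir -p pics; ls
cat > h.py <<'E'
import numpy as np, cv2
from scipy.spatial.transform import Rotation as R
from cell import state, optics, r
def K(c): return np.array([[c['fx'],0,c['cx']],[0,c['fy'],c['cy']],[0,0,1.]])
def cam(name):
    s=state(); c=optics.read_camera(name)
    if name=='wrist':
        T=np.eye(4);T[:3,:3]=R.from_rotvec(s['orientation']).as_matrix();T[:3,3]=s['ee_pos']
        c['wc']=T@np.array(c['mount'])
    else: c['wc']=np.linalg.inv(np.array(c['camera_from_world']))
    return c
def ray(c,uv):
    p=cv2.undistortPoints(np.array(uv,float).reshape(-1,1,2),K(c),np.array(c['dist'],float)).reshape(-1,2)
    d=np.c_[p[:,0],-p[:,1],-np.ones(len(p))]@c['wc'][:3,:3].T
    return c['wc'][:3,3],d
def onz(c,uv,z):
    o,d=ray(c,uv); return o+d*((z-o[2])/d[:,2:3])
def proj(c,P):
    q=(np.array(P,float).reshape(-1,3)-c['wc'][:3,3])@c['wc'][:3,:3]
    q=q*[1,-1,-1]
    return cv2.projectPoints(q,np.zeros(3),np.zeros(3),K(c),np.array(c['dist'],float))[0].reshape(-1,2)
E
python3 - <<'E'
from h import *
for n in('scene','top'):
    c=cam(n);cv2.imwrite(f'pics/{n}0.png',cv2.resize(c['image'],(800,600)))
    cv2.imwrite(f'pics/{n}0raw.png',c['image']); print(n,c['wc'].round(2).tolist(),c['fx'])
s=state();print(s)
c=cam('wrist');print(c['mount'])
E
```

```text
pics
scene [[-0.13, -0.8, 0.59, 1134.48], [0.99, -0.11, 0.07, 75.67], [0.01, 0.6, 0.8, 882.61], [0.0, 0.0, 0.0, 1.0]] 397.8048000857074
top [[0.01, 0.98, -0.18, 403.41], [-1.0, 0.0, -0.02, -16.71], [-0.02, 0.18, 0.98, 1130.98], [0.0, 0.0, 0.0, 1.0]] 414.16437283841924
{'clock': 0.1, 'joint_pos': array([-1.31200140e+00,  1.50927277e-01,  1.43795963e+00,  1.13723724e-06,
        1.55377532e+00, -1.34004117e-01]), 'joint_velocities': array([ 4.64962746e-04, -2.13934782e-03, -1.52741688e-03, -8.01619726e-05,
       -7.71976271e-04,  1.16582372e-03]), 'effort': array([ 5.46906740e-03, -7.14381051e+01, -5.71791387e+01, -1.68778392e-04,
        7.14661626e-03, -3.91890910e-05]), 'ee_pos': array([ 220.02025058, -531.00671721,  230.74444084]), 'orientation': array([-3.08015015e+00, -6.12839969e-01,  1.02944642e-04]), 'contact_force': array([-0.3435513 , -0.07953334,  0.33512994]), 'ft_torque': array([ 0.03092308, -0.00888071,  0.01453369]), 'gripper_force': 0.0, 'grip_width': 85.39823627444828}
[[ 6.88807479e-04  9.45577695e-01  3.25395680e-01  8.34034720e+01]
 [ 9.99999661e-01 -5.04793762e-04 -6.49933412e-04  2.84237289e-01]
 [-4.50304828e-04  3.25396017e-01 -9.45577722e-01 -1.42529398e+02]
 [ 0.00000000e+00  0.00000000e+00  0.00000000e+00  1.00000000e+00]]
```

View pics/top0.png

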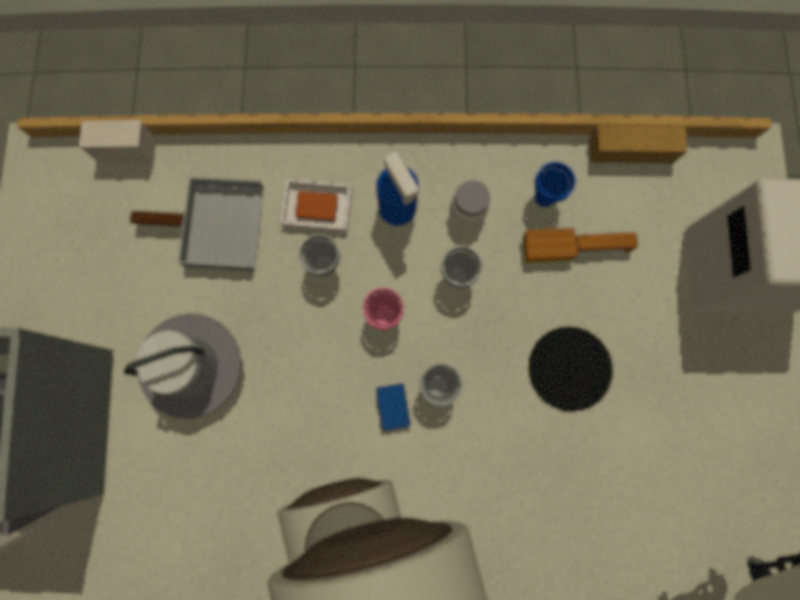

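View pics/scene0.png

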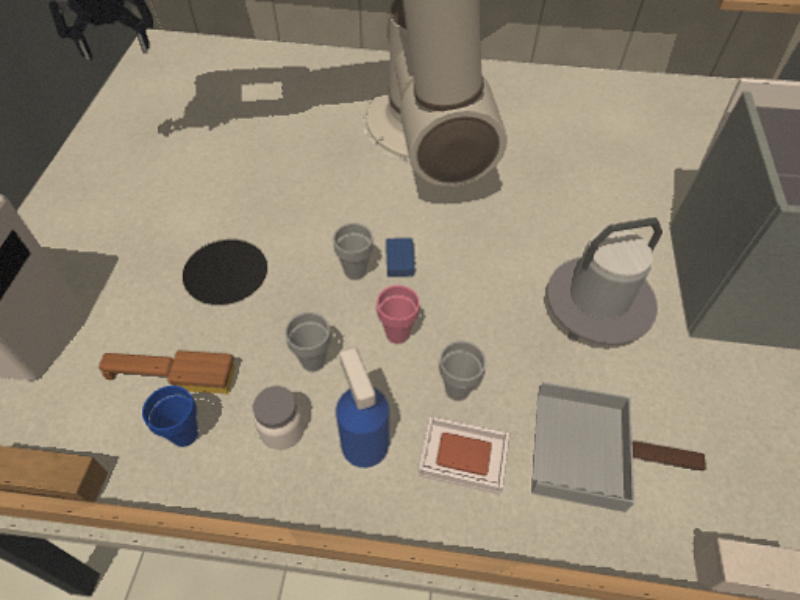

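Top view (800x600): the canister is on the stand at about (168,362) and the mat is at (570,368). There are three steel tumblers at (320,255), (461,267) and (440,385). The pink (383,308) and blue (554,184) look-alikes don't fit because they are coloured. The grey-lidded jar at (471,200) is not a tumbler either. I'll measure these and confirm them in a crop.

Run:
```python
from h import *
k=512/800
for n in('top','scene'):
    c=cam(n);im=c['image']; cv2.imwrite(f'pics/{n}1.png',im)
    if n=='top': T=c
    else: S=c
# mat
def blob(c,mask,roi):
    m=np.zeros_like(mask);x0,y0,x1,y1=[int(v*k) for v in roi];m[y0:y1,x0:x1]=mask[y0:y1,x0:x1]
    cs,_=cv2.findContours(m,0,cv2.CHAIN_APPROX_NONE);return max(cs,key=cv2.contourArea)
for c,roi,n in((T,(500,300,650,440),'T'),(S,(150,220,300,320),'S')):
    g=c['image'].max(2);b=blob(c,(g<45).astype(np.uint8),roi)
    P=onz(c,b.reshape(-1,2),4)[:,:2].astype(np.float32);print('mat',n,cv2.minEnclosingCircle(P),P.mean(0))
# rims rough
for uv in((320,252),(462,264),(441,382)): print('tum T',onz(T,[(uv[0]*k,uv[1]*k)],94).round())
for uv in((462,360),(308,332),(353,240)): print('tum S',onz(S,[(uv[0]*k,uv[1]*k)],94).round())
a=T['image'][180:290,60:170];b=S['image'][110:230,330:440]
d=T['image'][140:270,180:320]
o=np.hstack([cv2.resize(v,(400,400)) for v in(a,b)])
cv2.imwrite('pics/crop1.png',o)
cv2.imwrite('pics/crop2.png',cv2.resize(d,(646,600)))
```

```text
mat T ((481.0193176269531, -315.49188232421875), 70.98900604248047) [ 480.5412  -314.68896]
mat S ((482.63360595703125, -313.7808837890625), 72.68183135986328) [ 490.46152 -303.55347]
tum T [[664. 113.  94.]]
tum T [[ 645. -121.   94.]]
tum T [[452. -85.  94.]]
tum S [[662. 118.  94.]]
tum S [[ 646. -116.   94.]]
tum S [[455. -81.  94.]]
```

View pics/crop1.png

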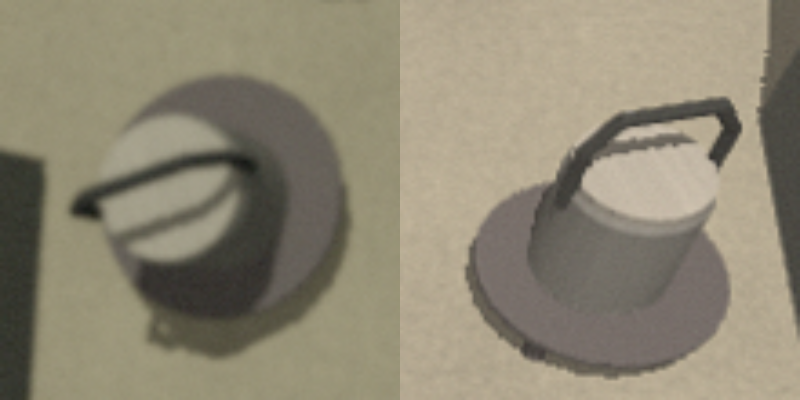

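View pics/crop2.png

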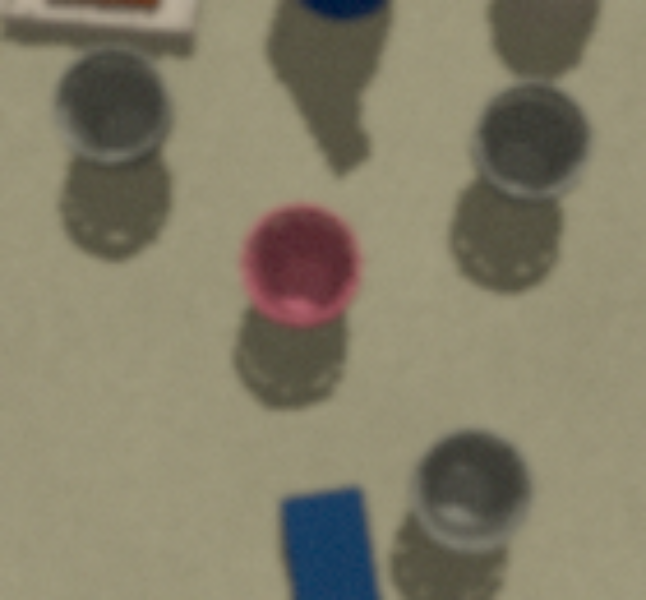

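Crops: the lid centre is at (173,188), the stand at (222,195), and the handle runs from (80,208) to (250,165) in the top view. In the scene view the bar corners are (622,112) and (727,103). The steel rims are at (113,106), (531,141) and (471,489), all uncoloured, so these are the three real tumblers.

Run:
```python
from h import *
T=cam('top');S=cam('scene')
t=lambda x,y:(60+x*.275,180+y*.275)
s=lambda x,y:(330+(x-400)*.275,110+y*.3)
q=lambda x,y:(180+x*.2167,140+y*.2167)
print('lid T',onz(T,[t(173,188)],159).round(1))
print('stand T',onz(T,[t(222,195)],45).round(1), 'S',onz(S,[s(599,272)],45).round(1))
print('handle S corners',onz(S,[s(622,112),s(727,103)],217).round(1))
print('handle T bends z190',onz(T,[t(80,205),t(250,163)],190).round(1))
print('lid S',onz(S,[s(650,180)],159).round(1))
for a in((113,106),(531,141),(471,489)): print('tum',onz(T,[q(*a)],94).round(1))
```

```text
lid T [[475.  332.9 159. ]]
stand T [[478.8 337.1  45. ]] S [[484.5 341.   45. ]]
handle S corners [[479.3 308.8 217. ]
 [461.9 373.8 217. ]]
handle T bends z190 [[461.2 381.8 190. ]
 [489.1 272.9 190. ]]
lid S [[486.3 342.5 159. ]]
tum [[659.5 113.7  94. ]]
tum [[ 640.4 -119.6   94. ]]
tum [[448.3 -85.   94. ]]
```

```bash
cat >> h.py <<'E'
def inc(p,yaw):
    """shift (m) and turn (deg) from the present pose to TCP p (mm), tool down, tool x at yaw (deg)"""
    s=state();A=R.from_rotvec(s['orientation'])
    B=R.from_euler('z',yaw,degrees=True)*R.from_euler('x',180,degrees=True)
    d=A.inv().apply(np.array(p)-s['ee_pos'])/1000
    print('inc',d.round(4),(A.inv()*B).as_rotvec(degrees=True).round(2))
def pose():
    s=state();A=R.from_rotvec(s['orientation']).as_matrix()
    print('t',round(s['clock'],2),s['ee_pos'].round(1),'yaw',round(float(np.degrees(np.arctan2(A[1,0],A[0,0]))),1),'zax',A[:,2].round(3),'F',s['contact_force'].round(1),'w',round(s['grip_width'],1),round(float(s['gripper_force']),1))
E
python3 - <<'E'
from h import *
pose()
S=cam('scene');k=.64
print('cab',onz(S,[(693*k,332*k),(676*k,200*k)],0).round())
T=cam('top');print('tops',onz(T,[(112*k,350*k),(105*k,495*k)],0).round())
inc([300,-120,380],62); inc([475,335,350],104.5)
E
```

```text
t 0.35 [ 220.1 -531.1  231.1] yaw 22.5 zax [-0.  0. -1.] F [0.6 0.2 0. ] w 85.4 0.0
cab [[497. 503.   0.]
 [182. 515.   0.]]
tops [[507. 495.   0.]
 [255. 489.   0.]]
inc [ 0.2312 -0.3493 -0.1487] [-1.000e-02 -1.000e-02 -3.949e+01]
inc [ 0.5671 -0.7026 -0.1186] [-1.000e-02 -1.000e-02 -8.199e+01]
```

>>> {"api": "move_arm", "payload": {
  "increments": "0.085 0.23 -0.35 -0.148 0 0 -39.5;0.085 0.23 -0.35 -0.148 0 0 -39.5;0.085 0.23 -0.35 -0.148 0 0 -39.5;0.085 0.23 -0.35 -0.148 0 0 -39.5;0.085 0.23 -0.35 -0.148 0 0 -39.5;0.085 0.23 -0.35 -0.148 0 0 -39.5;0.085 0.23 -0.35 -0.148 0 0 -39.5;0.085 0.23 -0.35 -0.148 0 0 -39.5;0.085 0.23 -0.35 -0.148 0 0 -39.5;0.085 0.23 -0.35 -0.148 0 0 -39.5"
}}

```text
clock: 1.28
ee_pos: [293.2, -143.5, 371.0]
orientation: [2.693, 1.617, 0.001]
contact_force: [1.8, 0.1, 0.2]
grip_width: 85.0
gripper_force: 0.0
```

Run:
```python
from h import *
pose(); inc([475,335,350],104.5)
```

```text
t 1.28 [ 293.2 -143.5  371. ] yaw 62.0 zax [ 0.001 -0.    -1.   ] F [1.8 0.1 0.2] w 85.0 0.0
inc [ 0.5078 -0.0645  0.0209] [ 5.000e-02  2.000e-02 -4.254e+01]
```

>>> {"api": "move_arm", "payload": {
  "increments": "0.085 0.38 -0.05 0.015 0 0 -42.5;0.085 0.38 -0.05 0.015 0 0 -42.5;0.085 0.38 -0.05 0.015 0 0 -42.5;0.085 0.38 -0.05 0.015 0 0 -42.5;0.085 0.38 -0.05 0.015 0 0 -42.5;0.085 0.38 -0.05 0.015 0 0 -42.5;0.085 0.38 -0.05 0.015 0 0 -42.5;0.085 0.38 -0.05 0.015 0 0 -42.5;0.085 0.38 -0.05 0.015 0 0 -42.5;0.085 0.38 -0.05 0.015 0 0 -42.5"
}}

```text
clock: 2.12
ee_pos: [428.1, 216.6, 354.9]
orientation: [-1.922, -2.485, -0.001]
contact_force: [0.2, -1.8, -0.0]
grip_width: 85.5
gripper_force: 0.0
```

Run:
```python
from h import *
pose(); inc([475,335,350],104.5)
```

```text
t 2.12 [428.1 216.6 354.9] yaw 104.6 zax [ 0.  0. -1.] F [ 0.2 -1.8 -0. ] w 85.5 0.0
inc [0.1027 0.0752 0.005 ] [ 0.01 -0.02  0.08]
```

>>> {"api": "move_arm", "payload": {
  "increments": "0.085 0.09 0.075 0.005 0 0 0;0.085 0.09 0.075 0.005 0 0 0;0.085 0.09 0.075 0.005 0 0 0;0.085 0.09 0.075 0.005 0 0 0;0.085 0.09 0.075 0.005 0 0 0;0.085 0.09 0.075 0.005 0 0 0;0.085 0.09 0.075 0.005 0 0 0"
}}

```text
clock: 2.7
ee_pos: [477.8, 318.8, 350.8]
orientation: [1.924, 2.483, 0.001]
contact_force: [0.1, 0.2, -0.4]
grip_width: 85.1
gripper_force: 0.0
```

Run:
```python
from h import *
pose(); c=cam('wrist'); cv2.imwrite('pics/w1.png',c['image']); print(proj(c,[[475,335,217],[475,335,159],[481,339,45]]).round())
np.save('w1.npy',c,allow_pickle=True)
```

```text
t 2.7 [477.8 318.8 350.8] yaw 104.5 zax [ 0.001  0.    -1.   ] F [ 0.1  0.2 -0.4] w 85.1 0.0
[[257. 164.]
 [257. 152.]
 [261. 137.]]
```

View pics/w1.png

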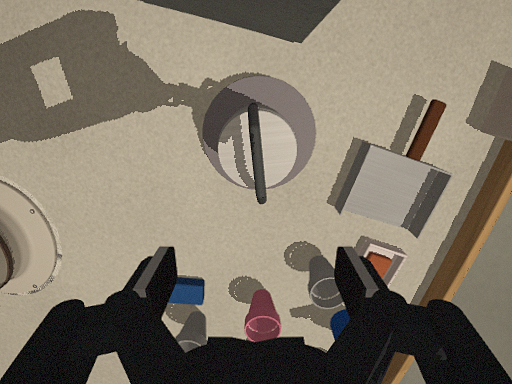

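Wrist view: the handle bar runs from (253,105) to (263,200), the lid is centred near (258,147) and the stand near (260,130).

Run:
```python
from h import *
c=np.load('w1.npy',allow_pickle=True).item(); im=c['image']
g=im.max(2); m=((g<75)).astype(np.uint8); m[:90]=0;m[215:]=0;m[:,:235]=0;m[:,285:]=0
n,l,st,ce=cv2.connectedComponentsWithStats(m);i=1+st[1:,4].argmax();print(st[i],ce[i])
ys,xs=np.where(l==i); 
vx,vy,x0,y0=cv2.fitLine(np.c_[xs,ys].astype(np.float32),2,0,.01,.01).ravel()
top,bot=ys.min(),ys.max(); L=lambda y:(x0+vx/vy*(y-y0),y)
E=onz(c,[L(top+2),L(bot-2)],190);print('ends z190',E.round(1),E.mean(0).round(1)); d=E[0]-E[1];print('len',np.linalg.norm(d),'dir',np.degrees(np.arctan2(d[1],d[0])))
E=onz(c,[L(top+15),L(bot-15)],217);d=E[0]-E[1];print('217 dir',np.degrees(np.arctan2(d[1],d[0])),E.round(1))
w=(g>140).astype(np.uint8);w[:95]=0;w[200:]=0;w[:,:210]=0;w[:,305:]=0
cs,_=cv2.findContours(w,0,1);b=max(cs,key=cv2.contourArea);
P=onz(c,cv2.convexHull(b).reshape(-1,2),159)[:,:2].astype(np.float32);print('lid',cv2.minEnclosingCircle(P))
print('stand',onz(c,[(260,130.5)],45).round(1))
```

```text
[235  92  31 112 969] [252.59545924 137.91124871]
ends z190 [[447.1 396.7 190. ]
 [494.  288.2 190. ]] [470.6 342.4 190. ]
len 118.19488901633716 dir 113.37048658332913
217 dir 113.37022918480751 [[452.6 386.  217. ]
 [484.9 311.4 217. ]]
lid ((481.385986328125, 338.9818115234375), 46.08854675292969)
stand [[477.8 347.8  45. ]]
```

```bash
python3 - <<'E'
from h import *
c=np.load('w1.npy',allow_pickle=True).item(); g=c['image'].max(2)
for y in range(100,206,8): print(y,[int(v) for v in g[y,244:274]])
E=onz(c,[(253.5,107),(262.5,200)],190);print(E.round(1),E.mean(0).round(1));d=E[0]-E[1];print(np.linalg.norm(d),np.degrees(np.arctan2(d[1],d[0])))
E
python3 - <<'E'
import cv2;im=cv2.imread('pics/w1.png')[60:210,190:330];cv2.imwrite('pics/w1c.png',cv2.resize(im,(560,600),interpolation=cv2.INTER_CUBIC))
E
```

```text
100 [71, 69, 73, 76, 72, 75, 66, 70, 67, 65, 65, 72, 138, 136, 130, 132, 129, 124, 127, 128, 125, 126, 131, 132, 128, 129, 128, 129, 131, 128]
108 [78, 79, 82, 75, 22, 32, 48, 44, 51, 47, 55, 53, 52, 66, 114, 95, 118, 109, 109, 104, 99, 100, 85, 79, 74, 72, 76, 88, 106, 129]
116 [194, 193, 200, 210, 15, 31, 49, 44, 44, 51, 54, 46, 54, 42, 86, 196, 200, 198, 195, 198, 197, 197, 198, 199, 199, 198, 198, 201, 200, 197]
124 [192, 193, 198, 201, 115, 20, 35, 39, 44, 47, 53, 52, 61, 51, 45, 107, 206, 195, 194, 194, 193, 193, 193, 196, 196, 194, 197, 195, 196, 197]
132 [199, 200, 201, 204, 216, 62, 32, 64, 70, 74, 75, 75, 79, 76, 67, 64, 132, 210, 200, 196, 197, 196, 197, 199, 198, 198, 194, 196, 196, 196]
140 [201, 195, 198, 198, 206, 213, 14, 25, 34, 72, 77, 79, 81, 78, 78, 69, 72, 153, 210, 203, 200, 202, 200, 199, 200, 200, 199, 200, 199, 200]
148 [195, 195, 196, 195, 195, 204, 210, 12, 35, 61, 75, 68, 77, 80, 82, 72, 66, 86, 180, 199, 194, 196, 193, 194, 194, 196, 196, 196, 194, 194]
156 [131, 205, 196, 194, 197, 197, 203, 166, 14, 58, 59, 70, 71, 80, 82, 78, 74, 58, 108, 213, 200, 197
[... 321 characters left out ...]
 196, 196]
180 [113, 115, 114, 109, 114, 111, 116, 115, 110, 122, 130, 42, 57, 66, 78, 79, 79, 76, 73, 62, 80, 177, 201, 192, 194, 193, 194, 194, 193, 194]
188 [182, 173, 156, 127, 112, 120, 122, 120, 117, 121, 120, 36, 46, 57, 65, 68, 73, 81, 70, 67, 65, 66, 124, 115, 115, 136, 158, 154, 153, 169]
196 [180, 182, 183, 180, 177, 176, 171, 172, 180, 181, 181, 181, 111, 46, 63, 72, 78, 70, 79, 80, 71, 55, 112, 197, 182, 181, 182, 179, 181, 183]
204 [180, 181, 183, 183, 181, 180, 181, 181, 179, 176, 176, 175, 174, 181, 183, 183, 148, 159, 162, 192, 191, 186, 180, 173, 177, 179, 174, 179, 178, 180]
[[458.1 386.2 190. ]
 [493.6 289.3 190. ]] [475.8 337.8 190. ]
103.17287538172926 110.1213594897453
```

View pics/w1c.png

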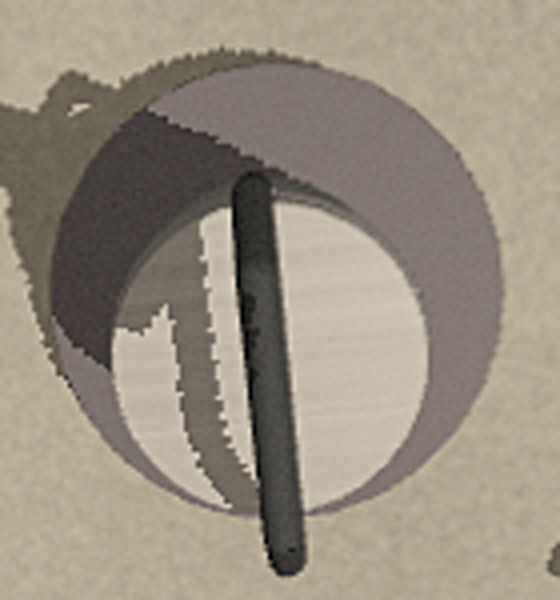

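Crop: the lid is centred at (270,357), the stand at about (276,290), and the bar is a clean line from (253,172) to (285,572).

Run:
```python
from h import *
c=np.load('w1.npy',allow_pickle=True).item()
f=lambda x,y:(190+x/4-.4,60+y/4-.4)
print('lid',onz(c,[f(270,357)],159).round(1),'stand',onz(c,[f(276,290)],45).round(1))
E=onz(c,[f(258,270),f(278,450)],222-5);print(E.round(1));d=E[0]-E[1];print(np.degrees(np.arctan2(d[1],d[0])))
inc([475,337,290],110)
```

```text
lid [[474.4 339.3 159. ]] stand [[476.3 344.9  45. ]]
[[463.1 369.4 217. ]
 [479.1 327.4 217. ]]
110.85970576295198
inc [0.0184 0.0018 0.061 ] [ 0.06 -0.01 -5.55]
```

>>> {"api": "move_arm", "payload": {
  "increments": "0.085 0.0204 0.0019 0.03 0 0 -6;0.085 0.0204 0.0019 0.06 0 0 -6;0.085 0.0204 0.0019 0.09 0 0 -6;0.085 0.0204 0.0019 0.12 0 0 -6;0.085 0.0204 0.0019 0.14 0 0 -6;0.085 0.0204 0.0019 0.153 0 0 -6;0.085 0.0204 0.0019 0.153 0 0 -6;0.085 0.0204 0.0019 0.153 0 0 -6",
  "grip_force": 60
}}

```text
clock: 3.42
ee_pos: [474.7, 339.2, 197.9]
orientation: [1.792, 2.581, 0.001]
contact_force: [0.2, 0.2, 0.0]
grip_width: 84.8
gripper_force: 0.0
```

>>> {"api": "move_arm", "payload": {
  "increments": "0.03 0 0 0 0 0 0;0.03 0 0 0 0 0 0;0.03 0 0 0 0 0 0;0.0 0 0 0 0 0 0;0.0 0 0 0 0 0 0;0.0 0 0 0 0 0 0;0.0 0 0 0 0 0 0;0.0 0 0 0 0 0 0;0.0 0 0 0 0 0 0;0.0 0 0 0 0 0 0"
}}

```text
clock: 4.25
ee_pos: [474.7, 339.9, 197.4]
orientation: [1.791, 2.581, 0.0]
contact_force: [-1.9, -0.7, 5.5]
grip_width: 9.2
gripper_force: 58.5
```

Run:
```python
from h import *
pose()
```

```text
t 4.25 [474.7 339.9 197.4] yaw 110.5 zax [ 0.  0. -1.] F [-1.9 -0.7  5.5] w 9.2 58.5
```

>>> {"api": "move_arm", "payload": {
  "increments": "0.0 0 0 -0.02 0 0 0;0.0 0 0 -0.05 0 0 0;0.0 0 0 -0.08 0 0 0;0.0 0 0 -0.11 0 0 0;0.0 0 0 -0.13 0 0 0;0.0 0 0 -0.13 0 0 0;0.0 0 0 -0.13 0 0 0"
}}

```text
clock: 4.83
ee_pos: [474.9, 339.9, 327.0]
orientation: [1.79, 2.581, 0.001]
contact_force: [-0.2, 0.2, -5.1]
grip_width: 8.8
gripper_force: 59.1
```

Run:
```python
from h import *
pose()
c=cam('scene');T=cam('top')
cv2.imwrite('pics/s2.png',np.hstack([cv2.resize(c['image'],(400,300)),cv2.resize(T['image'],(400,300))]))
inc([482,-315,330],20);inc([482,-315,330],200)
print(state()['joint_pos'].round(2))
```

```text
t 4.83 [474.9 339.9 327. ] yaw 110.5 zax [ 0.  0. -1.] F [-0.2  0.2 -5.1] w 8.8 59.1
inc [-0.6159 -0.2223 -0.0041] [-0.1   0.13 90.51]
inc [-0.6159 -0.2223 -0.0041] [ -0.13  -0.1  -89.49]
[0.49 0.16 1.24 0.   1.74 0.13]
```

View pics/s2.png

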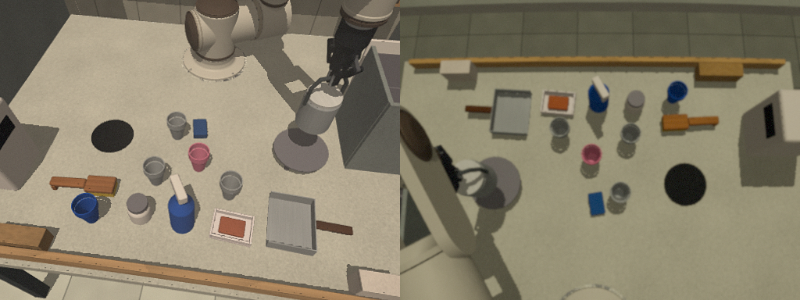

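>>> {"api": "move_arm", "payload": {
  "increments": "0.0 -0.012 -0.004 0 0 0 0;0.0 -0.032 -0.011 0 0 0 0;0.0 -0.058 -0.021 0 0 0 0;0.0 -0.088 -0.032 0 0 0 0;0.0 -0.12 -0.043 0 0 0 0;0.0 -0.152 -0.055 0 0 0 0;0.0 -0.184 -0.066 0 0 0 0;0.0 -0.216 -0.078 0 0 0 0;0.0 -0.248 -0.0895 0 0 0 0;0.0 -0.28 -0.101 0 0 0 0"
}}

```text
clock: 5.77
ee_pos: [477.3, 40.2, 325.9]
orientation: [-1.79, -2.58, 0.001]
contact_force: [0.6, -0.5, -3.8]
grip_width: 8.9
gripper_force: 59.2
```

>>> {"api": "move_arm", "payload": {
  "increments": "0.0 -0.032 -0.0115 0 0 0 0;0.0 -0.064 -0.023 0 0 0 0;0.0 -0.096 -0.0345 0 0 0 0;0.0 -0.128 -0.046 0 0 0 0;0.0 -0.16 -0.0575 0 0 0 0;0.0 -0.192 -0.069 0 0 0 0;0.0 -0.22 -0.079 0 0 0 0;0.0 -0.245 -0.0885 0 0 0 0;0.0 -0.265 -0.0955 0 0 0 0;0.0 -0.28 -0.101 0 0 0 0"
}}

```text
clock: 6.6
ee_pos: [480.8, -257.5, 325.6]
orientation: [-1.791, -2.578, 0.0]
contact_force: [0.0, -0.9, -3.9]
grip_width: 8.7
gripper_force: 59.1
```

Run:
```python
from h import *
pose(); inc([481.5,-315,250],110.5)
```

```text
t 6.6 [ 480.8 -257.5  325.6] yaw 110.4 zax [-0.002  0.001 -1.   ] F [ 0.  -0.9 -3.9] w 8.7 59.1
inc [-0.0543 -0.0193  0.0755] [-0.08 -0.1  -0.07]
```

>>> {"api": "move_arm", "payload": {
  "increments": "0.0 -0.015 -0.005 0.01 0 0 0;0.0 -0.03 -0.011 0.03 0 0 0;0.0 -0.043 -0.016 0.05 0 0 0;0.0 -0.0535 -0.0193 0.07 0 0 0;0.0 -0.0535 -0.0193 0.085 0 0 0;0.0 -0.0535 -0.0193 0.095 0 0 0;0.0 -0.0535 -0.0193 0.1 0 0 0;0.0 -0.0535 -0.0193 0.1 0 0 0;0.0 -0.0535 -0.0193 0.1 0 0 0;0.0 -0.0535 -0.0193 0.1 0 0 0"
}}

```text
clock: 7.43
ee_pos: [482.7, -312.2, 228.2]
orientation: [1.789, 2.581, -0.0]
contact_force: [1.0, 0.2, -3.9]
grip_width: 8.8
gripper_force: 59.1
```

Run:
```python
from h import *
pose(); c=cam('scene'); cv2.imwrite('pics/s3.png',cv2.resize(c['image'][100:260,60:260],(800,640)[:2])[:600])
inc([481.5,-315,160],110.5)
```

```text
t 7.43 [ 482.7 -312.2  228.2] yaw 110.5 zax [ 0.001 -0.001 -1.   ] F [ 1.   0.2 -3.9] w 8.8 59.1
inc [-0.0021 -0.0021  0.0682] [0.04 0.07 0.03]
```

View pics/s3.png

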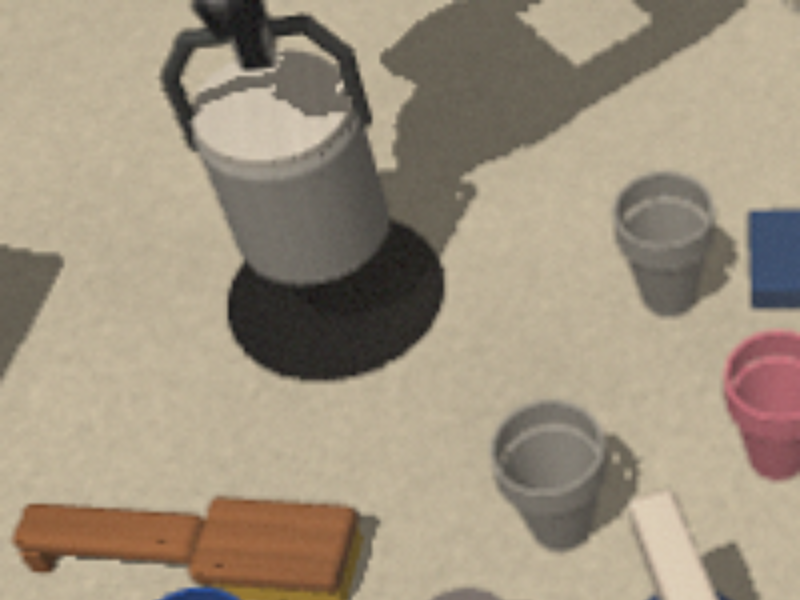

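>>> {"api": "move_arm", "payload": {
  "increments": "0.0 -0.002 -0.002 0.015 0 0 0;0.0 -0.002 -0.002 0.03 0 0 0;0.0 -0.002 -0.002 0.045 0 0 0;0.0 -0.002 -0.002 0.057 0 0 0;0.0 -0.002 -0.002 0.064 0 0 0;0.0 -0.002 -0.002 0.067 0 0 0;0.0 -0.002 -0.002 0.069 0 0 0;0.0 -0.002 -0.002 0.07 0 0 0;0.0 -0.002 -0.002 0.071 0 0 0;0.0 -0.002 -0.002 0.072 0 0 0"
}}

```text
clock: 8.32
ee_pos: [481.5, -315.4, 156.5]
orientation: [1.789, 2.58, -0.001]
contact_force: [-4.4, -0.7, 16.6]
grip_width: 9.3
gripper_force: 61.1
```

Run:
```python
from h import *
pose()
```

```text
t 8.32 [ 481.5 -315.4  156.5] yaw 110.5 zax [ 0.001 -0.002 -1.   ] F [-4.4 -0.7 16.6] w 9.3 61.1
```

>>> {"api": "move_arm", "payload": {
  "increments": "0.0 0 0 -0.001 0 0 0;0.03 0 0 -0.001 0 0 0;0.06 0 0 -0.001 0 0 0;0.085 0 0 -0.001 0 0 0;0.085 0 0 -0.001 0 0 0;0.085 0 0 -0.001 0 0 0;0.085 0 0 -0.001 0 0 0"
}}

```text
clock: 8.9
ee_pos: [481.2, -314.9, 156.1]
orientation: [-1.791, -2.581, -0.0]
contact_force: [0.4, 0.7, 0.3]
grip_width: 80.2
gripper_force: 0.0
```

>>> {"api": "move_arm", "payload": {
  "increments": "0.085 0 0 -0.02 0 0 0;0.085 0 0 -0.05 0 0 0;0.085 0 0 -0.09 0 0 0;0.085 0 0 -0.13 0 0 0;0.085 0 0 -0.17 0 0 0;0.085 0 0 -0.2 0 0 0;0.085 0 0 -0.2 0 0 0"
}}

```text
clock: 9.48
ee_pos: [481.8, -315.4, 362.9]
orientation: [1.786, 2.574, -0.001]
contact_force: [-0.2, 0.6, 0.5]
grip_width: 85.1
gripper_force: 0.0
```

Run:
```python
from h import *
pose(); c=cam('wrist'); np.save('w2.npy',c,allow_pickle=True)
s=cam('scene')
cv2.imwrite('pics/w2.png',np.hstack([cv2.resize(v,(400,300)) for v in (c['image'],s['image'])]))
print(proj(c,[[481.5,-315.4,118]]))
inc([460,-60,300],40)
```

```text
t 9.48 [ 481.8 -315.4  362.9] yaw 110.5 zax [ 0.007 -0.006 -1.   ] F [-0.2  0.6  0.5] w 85.1 0.0
[[254.66327191 155.12310449]]
inc [0.2465 0.0693 0.0567] [1.000e-01 5.000e-02 7.051e+01]
```

View pics/w2.png

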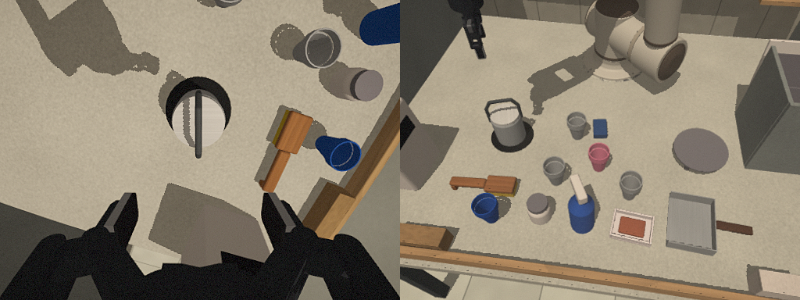

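Both views show the canister upright inside the mat (lid at (198,118) in the left half). Next I'll go over the nearest tumbler at (448,-85) with yaw 180 and look for its rim.

>>> {"api": "move_arm", "payload": {
  "increments": "0.085 0.03 0.008 0 0 0 -7;0.085 0.06 0.016 0.01 0 0 -14;0.085 0.09 0.025 0.02 0 0 -21;0.085 0.12 0.035 0.03 0 0 -28;0.085 0.15 0.04 0.04 0 0 -35;0.085 0.18 0.044 0.05 0 0 -42;0.085 0.2 0.046 0.06 0 0 -49;0.085 0.218 0.048 0.07 0 0 -56;0.085 0.228 0.05 0.08 0 0 -63;0.085 0.228 0.05 0.09 0 0 -69.5"
}}

```text
clock: 10.42
ee_pos: [447.3, -81.8, 264.6]
orientation: [0.013, -3.14, -0.002]
contact_force: [-0.5, -0.2, -0.2]
grip_width: 85.2
gripper_force: 0.0
```

Run:
```python
from h import *
S=cam('scene');T=cam('top')
pose(); c=cam('wrist'); np.save('w3.npy',c,allow_pickle=True)
cv2.imwrite('pics/w3.png',c['image'])
a=T['image'][160:300,60:200];b=S['image'][150:240,330:480]
cv2.imwrite('pics/T3.png',T['image']);cv2.imwrite('pics/S3.png',S['image'])
cv2.imwrite('pics/c3.png',np.hstack([c['image'][:,:,:],cv2.resize(S['image'][130:250,320:480],(288,384))[:, :]]))
# stand by colour: median at guess, both views
for c,z in((S,0),(T,0)):
    u=proj(c,[[480,341,45]])[0].astype(int);col=np.median(c['image'][u[1]-4:u[1]+5,u[0]-4:u[0]+5].reshape(-1,3),0);lab=cv2.cvtColor(c['image'],cv2.COLOR_BGR2LAB).astype(int)
    l0=np.median(lab[u[1]-4:u[1]+5,u[0]-4:u[0]+5].reshape(-1,3),0)
    m=((abs(lab[:,:,1:]-l0[1:]).max(2)<=4)&(abs(lab[:,:,0]-l0[0])<25)).astype(np.uint8)
    m=cv2.morphologyEx(m,cv2.MORPH_OPEN,np.ones((3,3)))
    n,l,st,ce=cv2.connectedComponentsWithStats(m);i=l[u[1],u[0]]
    cs,_=cv2.findContours((l==i).astype(np.uint8),0,cv2.CHAIN_APPROX_NONE);P=onz(c,max(cs,key=cv2.contourArea).reshape(-1,2),45)[:,:2].astype(np.float32)
    print('stand',u,st[i],cv2.minEnclosingCircle(P),cv2.fitEllipse(P))
```

```text
t 10.52 [447.2 -83.  263.7] yaw -179.8 zax [-0.004  0.001 -1.   ] F [-0.4 -0.5  0.5] w 85.0 0.0
stand [384 190] [ 350  164   71   56 3019] ((479.6365966796875, 341.135009765625), 90.02059173583984) ((479.9037170410156, 340.9853515625), (175.87442016601562, 176.4927215576172), 101.6184310913086)
stand [119 233] [  89  201   65   68 3513] ((478.2047424316406, 337.0225524902344), 91.11129760742188) ((477.5453796386719, 338.0583190917969), (174.67457580566406, 178.4870147705078), 119.55036926269531)
```

View pics/c3.png

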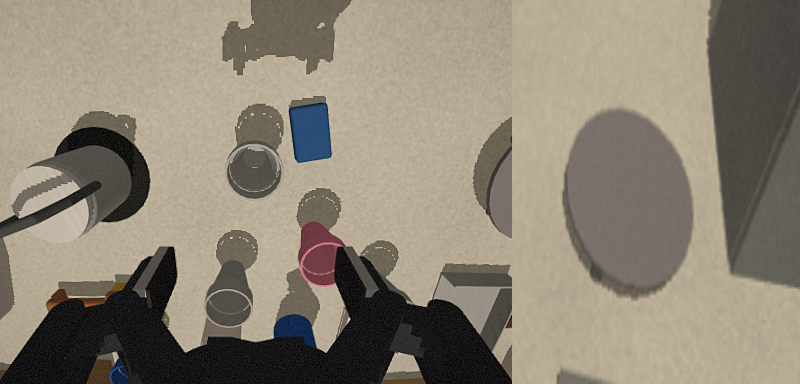

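Wrist view: the steel tumbler rim is centred at (254.5,170), with the blue soap bar beside it at (310,132) and pink at (322,264). The stand is at about (479,340).

```bash
cat >> h.py <<'E'
def rim(c,P,z,rad=34,show=None):
    """refine a rim circle: rectify plane z to a 2 px/mm map, Hough circle of the known radius"""
    g=cv2.cvtColor(c['image'],cv2.COLOR_BGR2GRAY);H=70;s=3
    yy,xx=np.mgrid[-H*s:H*s+1,-H*s:H*s+1]/s
    W=np.c_[P[0]+xx.ravel(),P[1]+yy.ravel(),np.full(xx.size,z)]
    uv=proj(c,W).astype(np.float32).reshape(xx.shape+(2,))
    w=cv2.GaussianBlur(cv2.remap(g,uv[...,0],uv[...,1],cv2.INTER_CUBIC),(0,0),1.5)
    C=cv2.HoughCircles(w,cv2.HOUGH_GRADIENT,1,20*s,param1=60,param2=12,minRadius=int((rad-3)*s),maxRadius=int((rad+3)*s))
    if show: cv2.imwrite(show,w)
    return [] if C is None else [(P[0]+x/s-H,P[1]+y/s-H,q/s) for x,y,q in C[0][:3]]
E
python3 - <<'E'
from h import *
c=np.load('w3.npy',allow_pickle=True).item()
p=onz(c,[(254.5,170)],94)[0];print(p.round(1),np.round(rim(c,p,94),1))
for n,P in(('T',(448,-85)),('T',(660,114)),('T',(641,-119))):
    T=cam('top');print(n,np.round(rim(T,P,94),1))
S=cam('scene')
for P in((450,-83),(660,116),(643,-118)): print('S',np.round(rim(S,P,94),1))
E
```

```text
[445.3 -84.3  94. ] [[447.1 -85.1  32.3]]
T []
T []
T []
S []
S [[665.8 118.2  31.4]]
S [[ 642.5 -117.2   32.9]]
```

>>> {"api": "move_arm", "payload": {
  "increments": "0.085 0.0005 -0.002 0.03 0 0 0;0.085 0.0005 -0.002 0.06 0 0 0;0.085 0.0005 -0.002 0.09 0 0 0;0.085 0.0005 -0.002 0.12 0 0 0;0.085 0.0005 -0.002 0.15 0 0 0;0.085 0.0005 -0.002 0.175 0 0 0;0.085 0.0005 -0.002 0.19 0 0 0;0.085 0.0005 -0.002 0.198 0 0 0;0.085 0.0005 -0.002 0.198 0 0 0;0.085 0.0005 -0.002 0.198 0 0 0",
  "grip_force": 35
}}

```text
clock: 11.6
ee_pos: [448.0, -86.1, 68.8]
orientation: [0.001, 3.141, -0.0]
contact_force: [0.1, 0.3, 0.7]
grip_width: 85.2
gripper_force: 0.0
```

>>> {"api": "move_arm", "payload": {
  "increments": "0.075 0 0 0 0 0 0;0.072 0 0 0 0 0 0;0.069 0 0 0 0 0 0;0.066 0 0 0 0 0 0;0.06 0 0 0 0 0 0;0.06 0 0 0 0 0 0;0.06 0 0 0 0 0 0"
}}

```text
clock: 12.18
ee_pos: [448.5, -85.9, 69.5]
orientation: [-0.0, 3.139, -0.001]
contact_force: [-0.9, 3.1, 11.2]
grip_width: 67.2
gripper_force: 36.7
```

Run:
```python
from h import *
pose()
c=cam('wrist');cv2.imwrite('pics/w4.png',c['image'])
```

```text
t 12.18 [448.5 -85.9  69.5] yaw -180.0 zax [ 0.002 -0.    -1.   ] F [-0.9  3.1 11.2] w 67.2 36.7
```

View pics/w4.png

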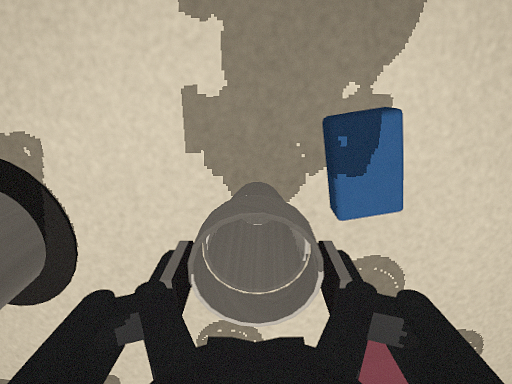

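Wrist view: the tumbler sits between the pads, with its rim centred near (256,262). I'll lift it and carry it to the stand at (479,340).

>>> {"api": "move_arm", "payload": {
  "increments": "0.06 0 0 -0.02 0 0 0;0.06 0 0 -0.05 0 0 0;0.06 0 0 -0.08 0 0 0;0.06 0 0 -0.11 0 0 0;0.06 0 0 -0.13 0 0 0;0.06 0 0 -0.13 0 0 0"
}}

```text
clock: 12.73
ee_pos: [449.1, -86.3, 202.8]
orientation: [-0.0, 3.135, -0.004]
contact_force: [0.2, -1.1, 0.2]
grip_width: 67.1
gripper_force: 40.1
```

Run:
```python
from h import *
pose(); inc([479,340,200],180)
c=cam('wrist');s=state();z=s['ee_pos'][2]+24.5
print(np.round(np.array(rim(c,s['ee_pos'],z))-np.r_[s['ee_pos'][:2],0],1)); cv2.imwrite('pics/w5.png',c['image'])
```

```text
t 12.73 [449.1 -86.3 202.8] yaw -180.0 zax [ 0.006 -0.002 -1.   ] F [ 0.2 -1.1  0.2] w 67.1 40.1
inc [-0.03    0.4263  0.002 ] [-0.13  0.36  0.01]
[[  1.8  -0.2  32. ]
 [-18.8  -4.8  33.1]
 [ 12.8  21.8  31.3]]
```

>>> {"api": "move_arm", "payload": {
  "increments": "0.06 -0.002 0.025 0 0 0 0;0.06 -0.005 0.065 0 0 0 0;0.06 -0.008 0.105 0 0 0 0;0.06 -0.011 0.145 0 0 0 0;0.06 -0.014 0.185 0 0 0 0;0.06 -0.017 0.225 0 0 0 0;0.06 -0.02 0.265 0 0 0 0;0.06 -0.023 0.305 0 0 0 0;0.06 -0.026 0.345 0 0 0 0;0.06 -0.029 0.38 0 0 0 0"
}}

```text
clock: 13.62
ee_pos: [475.8, 296.7, 197.1]
orientation: [0.001, -3.141, 0.0]
contact_force: [0.9, -0.3, -0.8]
grip_width: 66.9
gripper_force: 40.1
```

>>> {"api": "move_arm", "payload": {
  "increments": "0.06 -0.001 0.025 0.01 0 0 0;0.06 -0.001 0.044 0.03 0 0 0;0.06 -0.001 0.045 0.05 0 0 0;0.06 -0.001 0.045 0.065 0 0 0;0.06 -0.001 0.045 0.07 0 0 0;0.06 -0.001 0.045 0.07 0 0 0"
}}

```text
clock: 14.12
ee_pos: [476.8, 338.8, 126.3]
orientation: [0.0, -3.139, 0.002]
contact_force: [0.1, -0.2, -0.7]
grip_width: 67.1
gripper_force: 40.0
```

Run:
```python
from h import *
pose(); inc([479,340,114.5],180)
```

```text
t 14.12 [476.8 338.8 126.3] yaw -180.0 zax [-0.003 -0.001 -1.   ] F [ 0.1 -0.2 -0.7] w 67.1 40.0
inc [-0.0022  0.0012  0.0118] [-0.08 -0.16  0.01]
```

>>> {"api": "move_arm", "payload": {
  "increments": "0.06 -0.002 0.001 0.005 0 0 0;0.06 -0.002 0.001 0.008 0 0 0;0.06 -0.002 0.001 0.01 0 0 0;0.06 -0.002 0.001 0.011 0 0 0;0.06 -0.002 0.001 0.012 0 0 0;0.06 -0.002 0.001 0.012 0 0 0"
}}

```text
clock: 14.62
ee_pos: [479.7, 340.2, 116.3]
orientation: [0.0, 3.141, 0.0]
contact_force: [-0.3, -0.4, -0.0]
grip_width: 67.0
gripper_force: 40.1
```

Run:
```python
from h import *
pose()
```

```text
t 14.62 [479.7 340.2 116.3] yaw 180.0 zax [ 0.  0. -1.] F [-0.3 -0.4 -0. ] w 67.0 40.1
```

>>> {"api": "move_arm", "payload": {
  "increments": "0.06 0 0 0.0005 0 0 0;0.06 0 0 0.001 0 0 0;0.06 0 0 0.0015 0 0 0;0.06 0 0 0.002 0 0 0;0.06 0 0 0.0025 0 0 0;0.06 0 0 0.0025 0 0 0"
}}

```text
clock: 15.12
ee_pos: [480.0, 340.3, 114.6]
orientation: [-0.0, 3.14, 0.001]
contact_force: [-1.3, -0.5, 9.6]
grip_width: 67.1
gripper_force: 40.8
```

Run:
```python
from h import *
pose()
```

```text
t 15.12 [480.  340.3 114.6] yaw -180.0 zax [ 0.001  0.    -1.   ] F [-1.3 -0.5  9.6] w 67.1 40.8
```

>>> {"api": "move_arm", "payload": {
  "increments": "0.07 0 0 0 0 0 0;0.075 0 0 0 0 0 0;0.08 0 0 0 0 0 0;0.085 0 0 0 0 0 0;0.085 0 0 0 0 0 0"
}}

```text
clock: 15.53
ee_pos: [479.6, 340.2, 113.6]
orientation: [0.0, -3.141, -0.0]
contact_force: [0.6, 1.1, 0.2]
grip_width: 84.9
gripper_force: 0.0
```

>>> {"api": "move_arm", "payload": {
  "increments": "0.085 0 0 -0.02 0 0 0;0.085 0 0 -0.05 0 0 0;0.085 0 0 -0.09 0 0 0;0.085 0 0 -0.13 0 0 0;0.085 0 0 -0.17 0 0 0;0.085 0 0 -0.19 0 0 0;0.085 0 0 -0.19 0 0 0;0.085 0 0 -0.19 0 0 0"
}}

```text
clock: 16.2
ee_pos: [479.9, 340.3, 304.6]
orientation: [-0.0, 3.14, 0.002]
contact_force: [-0.3, -0.2, -1.4]
grip_width: 85.0
gripper_force: 0.0
```

Run:
```python
from h import *
pose(); c=cam('wrist'); np.save('w6.npy',c,allow_pickle=True)
print(proj(c,[[480,340,139]]).round(1),np.round(rim(c,(480,340),139),1),np.round(rim(c,(480,340),139,31,),1))
S=cam('scene');print('S',np.round(rim(S,(480,340),139),1))
u=proj(c,[[480,340,139]])[0].astype(int)
v=proj(S,[[480,340,139]])[0].astype(int)
f=lambda im,u:cv2.resize(im[max(u[1]-60,0):u[1]+60,u[0]-60:u[0]+60],(400,400))
cv2.imwrite('pics/c6.png',np.hstack([f(c['image'],u),f(S['image'],v)])); print(u,v)
inc([662,115,270],180); inc([662,115,270],90)
```

```text
t 16.2 [479.9 340.3 304.6] yaw -180.0 zax [ 0.002  0.001 -1.   ] F [-0.3 -0.2 -1.4] w 85.0 0.0
[[255.4 172. ]] [[480.5 341.2  33.3]] [[480.5 341.2  30.9]
 [480.5 372.5  28.6]]
S []
[255 171] [394 167]
inc [-0.1826 -0.2251  0.0323] [-0.04 -0.08  0.  ]
inc [-0.1826 -0.2251  0.0323] [-1.e-01 -4.e-02  9.e+01]
```

View pics/c6.png

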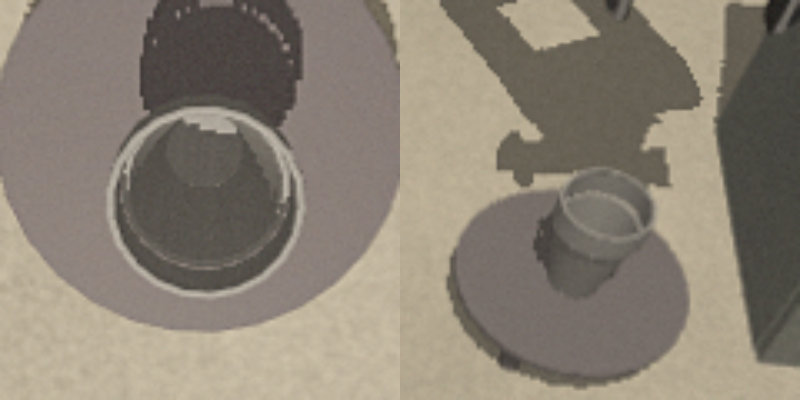

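Both crops show the first tumbler standing upright near the stand's centre, with the rim at (480.5,341). Next is the tumbler at (661,115).

>>> {"api": "move_arm", "payload": {
  "increments": "0.085 -0.025 -0.031 0 0 0 0;0.085 -0.05 -0.062 0 0 0 0;0.085 -0.075 -0.092 0 0 0 0;0.085 -0.1 -0.123 0.005 0 0 0;0.085 -0.125 -0.154 0.01 0 0 0;0.085 -0.15 -0.185 0.02 0 0 0;0.085 -0.17 -0.21 0.03 0 0 0;0.085 -0.182 -0.225 0.04 0 0 0;0.085 -0.182 -0.225 0.04 0 0 0;0.085 -0.182 -0.225 0.04 0 0 0"
}}

```text
clock: 17.13
ee_pos: [661.5, 114.6, 261.5]
orientation: [-0.002, -3.138, -0.0]
contact_force: [-0.2, -0.4, 1.5]
grip_width: 85.0
gripper_force: 0.0
```

```bash
cat > look.py <<'E'
from h import *
import sys
x,y,z=map(float,sys.argv[1:4]); tz=float(sys.argv[4])
pose(); c=cam('wrist'); q=rim(c,(x,y),z); print('rim',np.round(q,1)); print('at',proj(c,[[x,y,z]]).round())
if sys.argv[5:]: 
    u=proj(c,[[x,y,z]])[0].astype(int);im=c['image'].copy()
    cv2.imwrite(sys.argv[5],cv2.resize(im[max(u[1]-90,0):u[1]+110,max(u[0]-130,0):u[0]+130],(780,600)))
if len(q): inc([q[0][0],q[0][1],tz],180)
E
python3 look.py 661 115 94 66 pics/A.png
```

```text
t 17.13 [661.5 114.6 261.5] yaw 179.9 zax [-0.003  0.    -1.   ] F [-0.2 -0.4  1.5] w 85.0 0.0
rim [[661.2 116.5  33.5]
 [674.8 150.8  36.1]]
at [[256. 172.]]
inc [-0.0003  0.0009  0.1966] [ 0.02 -0.11 -0.01]
```

View pics/A.png

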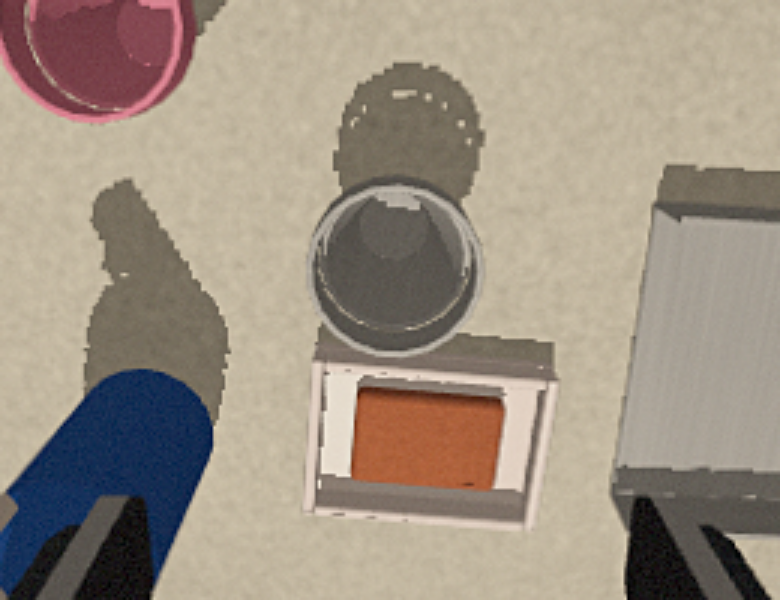

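The crop shows an uncoloured steel tumbler at (396,268). The soap dish is below it and there is clear room on both sides for the fingers.

>>> {"api": "move_arm", "payload": {
  "increments": "0.085 0 0.001 0.03 0 0 0;0.085 0 0.001 0.06 0 0 0;0.085 0 0.001 0.09 0 0 0;0.085 0 0.001 0.12 0 0 0;0.085 0 0.001 0.15 0 0 0;0.085 0 0.001 0.175 0 0 0;0.085 0 0.001 0.188 0 0 0;0.085 0 0.001 0.194 0 0 0;0.085 0 0.001 0.194 0 0 0;0.085 0 0.001 0.194 0 0 0",
  "grip_force": 35
}}

```text
clock: 18.02
ee_pos: [662.1, 116.7, 71.2]
orientation: [-0.001, 3.14, 0.0]
contact_force: [-0.8, -0.3, 0.2]
grip_width: 84.8
gripper_force: 0.0
```

>>> {"api": "move_arm", "payload": {
  "increments": "0.075 0 0 0 0 0 0;0.072 0 0 0 0 0 0;0.069 0 0 0 0 0 0;0.066 0 0 0 0 0 0;0.06 0 0 0 0 0 0;0.06 0 0 0 0 0 0;0.06 0 0 0 0 0 0"
}}

```text
clock: 18.6
ee_pos: [662.3, 116.4, 71.3]
orientation: [0.0, 3.139, 0.001]
contact_force: [-0.9, 2.5, 9.2]
grip_width: 67.4
gripper_force: 37.9
```

>>> {"api": "move_arm", "payload": {
  "increments": "0.06 0 0 -0.02 0 0 0;0.06 0 0 -0.05 0 0 0;0.06 0 0 -0.09 0 0 0;0.06 0 0 -0.13 0 0 0;0.06 0 0 -0.165 0 0 0;0.06 0 0 -0.18 0 0 0;0.06 0 0 -0.18 0 0 0"
}}

```text
clock: 19.18
ee_pos: [662.6, 116.2, 255.0]
orientation: [-0.0, 3.135, 0.001]
contact_force: [0.6, 0.3, -0.3]
grip_width: 67.2
gripper_force: 39.9
```

```bash
cat > held.py <<'E'
from h import *
pose(); c=cam('wrist');s=state();e=s['ee_pos']
for dz in(24,28):print('rim-tcp',np.round([np.array(q)-np.r_[e[:2],0] for q in rim(c,e,e[2]+dz)],1))
inc([480,341,e[2]],180)
E
python3 held.py
```

```text
t 19.18 [662.6 116.2 255. ] yaw -180.0 zax [ 0.007  0.001 -1.   ] F [ 0.6  0.3 -0.3] w 67.2 39.9
rim-tcp [[ -0.2  -0.5  34.2]
 [-21.2   4.2  33.8]]
rim-tcp [[ -4.8  -0.5  32.4]
 [-24.8   4.5  34.2]]
inc [ 0.1821  0.2248 -0.0006] [0.02 0.21 0.  ]
```

>>> {"api": "move_arm", "payload": {
  "increments": "0.06 0.015 0.019 0 0 0 0;0.06 0.04 0.05 0 0 0 0;0.06 0.066 0.081 0 0 0 0;0.06 0.092 0.113 0 0 0 0;0.06 0.118 0.145 0 0 0 0;0.06 0.142 0.175 0 0 0 0;0.06 0.163 0.2 0 0 0 0;0.06 0.176 0.217 0 0 0 0;0.06 0.182 0.2245 0 0 0 0;0.06 0.182 0.2245 0 0 0 0"
}}

```text
clock: 20.07
ee_pos: [478.2, 341.9, 248.7]
orientation: [0.004, -3.14, 0.001]
contact_force: [0.8, -0.2, 0.4]
grip_width: 67.4
gripper_force: 39.9
```

Run:
```python
from h import *
pose();inc([480,341,146],180)
```

```text
t 20.07 [478.2 341.9 248.7] yaw -179.9 zax [-0.001 -0.    -1.   ] F [ 0.8 -0.2  0.4] w 67.4 39.9
inc [-0.0019 -0.0009  0.1026] [-0.02 -0.08  0.13]
```

>>> {"api": "move_arm", "payload": {
  "increments": "0.06 -0.002 -0.001 0.02 0 0 0;0.06 -0.002 -0.001 0.045 0 0 0;0.06 -0.002 -0.001 0.065 0 0 0;0.06 -0.002 -0.001 0.08 0 0 0;0.06 -0.002 -0.001 0.09 0 0 0;0.06 -0.002 -0.001 0.096 0 0 0;0.06 -0.002 -0.001 0.1 0 0 0;0.06 -0.002 -0.001 0.102 0 0 0;0.06 -0.002 -0.001 0.102 0 0 0"
}}

```text
clock: 20.82
ee_pos: [481.9, 339.6, 147.9]
orientation: [0.0, 3.141, 0.0]
contact_force: [0.9, -0.6, -0.9]
grip_width: 67.1
gripper_force: 39.9
```

Run:
```python
from h import *
pose()
```

```text
t 20.82 [481.9 339.6 147.9] yaw 180.0 zax [ 0.  0. -1.] F [ 0.9 -0.6 -0.9] w 67.1 39.9
```

>>> {"api": "move_arm", "payload": {
  "increments": "0.06 0.001 0.001 0.001 0 0 0;0.06 0.001 0.001 0.002 0 0 0;0.06 0.001 0.001 0.003 0 0 0;0.06 0.001 0.001 0.004 0 0 0;0.06 0.001 0.001 0.005 0 0 0;0.06 0.001 0.001 0.006 0 0 0;0.06 0.001 0.001 0.006 0 0 0"
}}

```text
clock: 21.4
ee_pos: [480.7, 340.8, 141.8]
orientation: [-0.0, 3.141, 0.001]
contact_force: [0.3, 0.7, 1.8]
grip_width: 67.2
gripper_force: 40.1
```

Run:
```python
from h import *
pose()
```

```text
t 21.4 [480.7 340.8 141.8] yaw -180.0 zax [ 0.  0. -1.] F [0.3 0.7 1.8] w 67.2 40.1
```

>>> {"api": "move_arm", "payload": {
  "increments": "0.06 0 0 0.0005 0 0 0;0.06 0 0 0.001 0 0 0;0.06 0 0 0.0015 0 0 0;0.06 0 0 0.002 0 0 0;0.06 0 0 0.002 0 0 0"
}}

```text
clock: 21.82
ee_pos: [481.2, 341.1, 140.8]
orientation: [-0.0, 3.14, 0.002]
contact_force: [0.6, 1.7, 10.0]
grip_width: 67.3
gripper_force: 40.9
```

Run:
```python
from h import *
pose()
```

```text
t 21.82 [481.2 341.1 140.8] yaw -180.0 zax [ 0.002  0.001 -1.   ] F [ 0.6  1.7 10. ] w 67.3 40.9
```

Contact came at TCP z 140.8 (expected 140.3), so it is seated. I'll release, rise and go to the third tumbler at (641,-118).

>>> {"api": "move_arm", "payload": {
  "increments": "0.07 0 0 0 0 0 0;0.075 0 0 0 0 0 0;0.08 0 0 0 0 0 0;0.085 0 0 0 0 0 0;0.085 0 0 0 0 0 0"
}}

```text
clock: 22.23
ee_pos: [480.5, 340.6, 139.5]
orientation: [0.0, -3.141, 0.0]
contact_force: [-0.3, -0.6, -0.1]
grip_width: 84.9
gripper_force: 0.0
```

>>> {"api": "move_arm", "payload": {
  "increments": "0.085 0 0 -0.02 0 0 0;0.085 0 0 -0.05 0 0 0;0.085 0 0 -0.09 0 0 0;0.085 0 0 -0.13 0 0 0;0.085 0 0 -0.16 0 0 0;0.085 0 0 -0.16 0 0 0;0.085 0 0 -0.16 0 0 0"
}}

```text
clock: 22.82
ee_pos: [481.0, 340.9, 301.3]
orientation: [-0.0, 3.139, 0.002]
contact_force: [-0.1, 0.4, -0.2]
grip_width: 85.3
gripper_force: 0.0
```

```bash
python3 look.py 480.5 341 163 141; python3 -c "
from h import *
inc([641,-118,290],180)"
```

```text
t 22.82 [481.  340.9 301.3] yaw -180.0 zax [ 0.003  0.001 -1.   ] F [-0.1  0.4 -0.2] w 85.3 0.0
rim [[480.7 340.5  33.1]]
at [[256. 178.]]
inc [-0.     -0.0002  0.1585] [0.01 0.01 0.01]
inc [-0.1603 -0.4587  0.0095] [0.01 0.01 0.01]
```

>>> {"api": "move_arm", "payload": {
  "increments": "0.085 -0.012 -0.035 0 0 0 0;0.085 -0.024 -0.07 0 0 0 0;0.085 -0.036 -0.105 0 0 0 0;0.085 -0.048 -0.14 0 0 0 0;0.085 -0.061 -0.175 0 0 0 0;0.085 -0.073 -0.21 0 0 0 0;0.085 -0.085 -0.245 0 0 0 0;0.085 -0.098 -0.28 0 0 0 0;0.085 -0.11 -0.315 0 0 0 0;0.085 -0.122 -0.35 0 0 0 0"
}}

```text
clock: 23.7
ee_pos: [602.5, -11.1, 297.9]
orientation: [0.0, -3.139, -0.001]
contact_force: [0.6, 0.6, 0.6]
grip_width: 85.2
gripper_force: 0.0
```

>>> {"api": "move_arm", "payload": {
  "increments": "0.085 -0.012 -0.035 0.005 0 0 0;0.085 -0.024 -0.07 0.015 0 0 0;0.085 -0.035 -0.098 0.025 0 0 0;0.085 -0.038 -0.108 0.035 0 0 0;0.085 -0.038 -0.108 0.035 0 0 0;0.085 -0.038 -0.108 0.035 0 0 0"
}}

```text
clock: 24.2
ee_pos: [640.1, -117.1, 262.8]
orientation: [-0.001, -3.139, -0.002]
contact_force: [-0.3, 0.3, 0.9]
grip_width: 84.9
gripper_force: 0.0
```

```bash
python3 look.py 641 -118 94 66 pics/B.png
```

```text
t 24.2 [ 640.1 -117.1  262.8] yaw 180.0 zax [-0.003  0.001 -1.   ] F [-0.3  0.3  0.9] w 84.9 0.0
rim [[ 640.5 -120.2   32.2]]
at [[255. 173.]]
inc [-0.0004 -0.0039  0.198 ] [ 0.05 -0.07  0.02]
```

View pics/B.png

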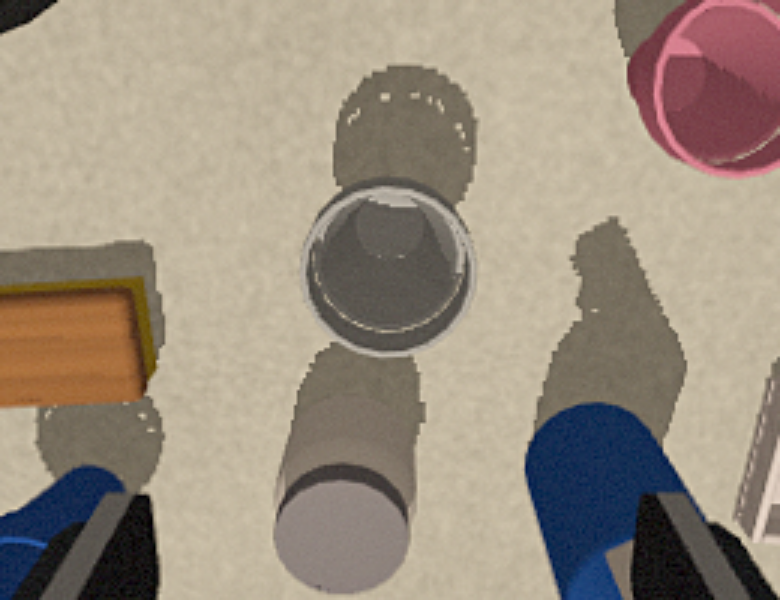

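The crop shows an uncoloured steel tumbler at (389,268), with the jar behind it and room on both sides for the fingers.

>>> {"api": "move_arm", "payload": {
  "increments": "0.085 0 -0.003 0.03 0 0 0;0.085 0 -0.003 0.06 0 0 0;0.085 0 -0.003 0.09 0 0 0;0.085 0 -0.003 0.12 0 0 0;0.085 0 -0.003 0.15 0 0 0;0.085 0 -0.003 0.175 0 0 0;0.085 0 -0.003 0.188 0 0 0;0.085 0 -0.003 0.195 0 0 0;0.085 0 -0.003 0.195 0 0 0;0.085 0 -0.003 0.195 0 0 0",
  "grip_force": 35
}}

```text
clock: 25.08
ee_pos: [641.3, -120.0, 71.1]
orientation: [-0.001, 3.14, -0.001]
contact_force: [0.2, 0.6, 0.3]
grip_width: 85.0
gripper_force: 0.0
```

>>> {"api": "move_arm", "payload": {
  "increments": "0.075 0 0 0 0 0 0;0.072 0 0 0 0 0 0;0.069 0 0 0 0 0 0;0.066 0 0 0 0 0 0;0.06 0 0 0 0 0 0;0.06 0 0 0 0 0 0;0.06 0 0 0 0 0 0"
}}

```text
clock: 25.67
ee_pos: [641.4, -120.3, 71.2]
orientation: [-0.0, 3.139, -0.0]
contact_force: [-1.5, 2.1, 9.9]
grip_width: 67.2
gripper_force: 37.8
```

>>> {"api": "move_arm", "payload": {
  "increments": "0.06 0 0 -0.02 0 0 0;0.06 0 0 -0.05 0 0 0;0.06 0 0 -0.09 0 0 0;0.06 0 0 -0.13 0 0 0;0.06 0 0 -0.17 0 0 0;0.06 0 0 -0.2 0 0 0;0.06 0 0 -0.22 0 0 0;0.06 0 0 -0.24 0 0 0;0.06 0 0 -0.24 0 0 0"
}}

```text
clock: 26.42
ee_pos: [641.2, -120.5, 314.6]
orientation: [-0.0, 3.136, -0.003]
contact_force: [-0.6, -0.1, -0.8]
grip_width: 66.5
gripper_force: 40.1
```

```bash
python3 held.py
```

```text
t 26.42 [ 641.2 -120.5  314.6] yaw -180.0 zax [ 0.006 -0.002 -1.   ] F [-0.6 -0.1 -0.8] w 66.5 40.1
rim-tcp [[  1.2  -0.5  31.3]
 [  9.5 -68.2  32.7]]
rim-tcp [[-2.5  0.2 33.5]
 [-2.8 64.8 36.4]]
inc [ 0.161   0.4614 -0.0011] [-0.06  0.21  0.  ]
```

>>> {"api": "move_arm", "payload": {
  "increments": "0.06 0.007 0.02 0 0 0 0;0.06 0.018 0.05 0 0 0 0;0.06 0.03 0.085 0 0 0 0;0.06 0.042 0.12 0 0 0 0;0.06 0.054 0.155 0 0 0 0;0.06 0.066 0.19 0 0 0 0;0.06 0.079 0.225 0 0 0 0;0.06 0.091 0.26 0 0 0 0;0.06 0.103 0.295 0 0 0 0;0.06 0.115 0.33 0 0 0 0"
}}

```text
clock: 27.3
ee_pos: [524.4, 211.2, 308.7]
orientation: [-0.0, -3.141, 0.0]
contact_force: [0.5, 0.5, -1.3]
grip_width: 67.1
gripper_force: 40.0
```

>>> {"api": "move_arm", "payload": {
  "increments": "0.06 0.012 0.035 0 0 0 0;0.06 0.024 0.068 0 0 0 0;0.06 0.034 0.098 0 0 0 0;0.06 0.041 0.118 0 0 0 0;0.06 0.045 0.129 0 0 0 0;0.06 0.045 0.13 0 0 0 0;0.06 0.045 0.13 0 0 0 0"
}}

```text
clock: 27.88
ee_pos: [480.5, 339.6, 308.9]
orientation: [0.001, -3.141, 0.001]
contact_force: [0.1, -0.4, -1.1]
grip_width: 67.4
gripper_force: 40.0
```

Run:
```python
from h import *
pose();inc([480.7,340.8,170],180)
```

```text
t 27.88 [480.5 339.6 308.9] yaw -180.0 zax [-0.001 -0.001 -1.   ] F [ 0.1 -0.4 -1.1] w 67.4 40.0
inc [-0.0003  0.0013  0.1389] [-0.04 -0.05  0.05]
```

>>> {"api": "move_arm", "payload": {
  "increments": "0.06 0 0.001 0.02 0 0 0;0.06 0 0.001 0.045 0 0 0;0.06 0 0.001 0.07 0 0 0;0.06 0 0.001 0.095 0 0 0;0.06 0 0.001 0.115 0 0 0;0.06 0 0.001 0.128 0 0 0;0.06 0 0.001 0.134 0 0 0;0.06 0 0.001 0.137 0 0 0;0.06 0 0.001 0.137 0 0 0;0.06 0 0.001 0.137 0 0 0"
}}

```text
clock: 28.72
ee_pos: [481.1, 340.4, 173.6]
orientation: [0.001, 3.141, 0.001]
contact_force: [-0.9, 0.1, -0.6]
grip_width: 66.9
gripper_force: 40.0
```

Run:
```python
from h import *
pose();inc([480.7,340.8,164.2],180)
```

```text
t 28.72 [481.1 340.4 173.6] yaw 180.0 zax [ 0.001  0.001 -1.   ] F [-0.9  0.1 -0.6] w 66.9 40.0
inc [0.0004 0.0004 0.0094] [ 0.03  0.06 -0.03]
```

>>> {"api": "move_arm", "payload": {
  "increments": "0.06 0 0 0.002 0 0 0;0.06 0 0 0.004 0 0 0;0.06 0 0 0.006 0 0 0;0.06 0 0 0.007 0 0 0;0.06 0 0 0.008 0 0 0;0.06 0 0 0.0085 0 0 0;0.06 0 0 0.009 0 0 0;0.06 0 0 0.009 0 0 0;0.06 0 0 0.009 0 0 0"
}}

```text
clock: 29.47
ee_pos: [481.0, 340.8, 164.6]
orientation: [-0.0, 3.14, 0.001]
contact_force: [-1.1, -1.1, 7.5]
grip_width: 67.1
gripper_force: 40.8
```

Run:
```python
from h import *
pose()
```

```text
t 29.47 [481.  340.8 164.6] yaw -180.0 zax [ 0.001  0.    -1.   ] F [-1.1 -1.1  7.5] w 67.1 40.8
```

Seated at 164.6 (expected 164.2). I'll release, rise and verify.

>>> {"api": "move_arm", "payload": {
  "increments": "0.07 0 0 0 0 0 0;0.075 0 0 0 0 0 0;0.08 0 0 0 0 0 0;0.085 0 0 0 0 0 0;0.085 0 0 0 0 0 0"
}}

```text
clock: 29.88
ee_pos: [480.6, 340.7, 163.6]
orientation: [0.0, -3.141, 0.0]
contact_force: [-0.1, -0.2, -0.8]
grip_width: 84.6
gripper_force: 0.0
```

>>> {"api": "move_arm", "payload": {
  "increments": "0.085 0 0 -0.02 0 0 0;0.085 0 0 -0.05 0 0 0;0.085 0 0 -0.09 0 0 0;0.085 0 0 -0.13 0 0 0;0.085 0 0 -0.16 0 0 0;0.085 0 -0.03 -0.16 0 0 0;0.085 0 -0.06 -0.16 0 0 0;0.085 0 -0.09 -0.16 0 0 0;0.085 0 -0.09 -0.16 0 0 0"
}}

```text
clock: 30.63
ee_pos: [480.7, 247.1, 324.2]
orientation: [0.003, 3.141, -0.001]
contact_force: [0.2, 0.0, 0.4]
grip_width: 84.8
gripper_force: 0.0
```

Run:
```python
from h import *
pose();S=cam('scene')
cv2.imwrite('pics/fin.png',np.vstack([cv2.resize(S['image'],(480,360)),]) if 0 else cv2.resize(S['image'],(800,600)))
```

```text
t 30.63 [480.7 247.1 324.2] yaw 179.9 zax [ 0.001 -0.001 -1.   ] F [0.2 0.  0.4] w 84.8 0.0
```

View pics/fin.png

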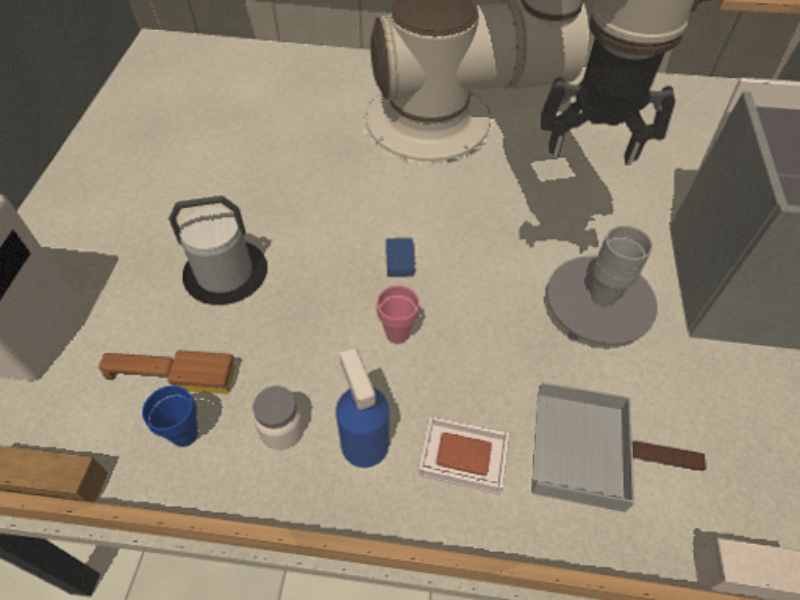

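Scene view: the three-tumbler stack stands upright on the stand at (615,265). The canister is on the mat at (218,250) and everything else is where it was. One quick check of the canister's centring from the top view.

Run:
```python
from h import *
S=cam('scene');T=cam('top')
for c in(S,T):
    u=proj(c,[[481.5,-315,118]])[0];g=c['image'].min(2);m=(g>125).astype(np.uint8)*0
    h=cv2.cvtColor(c['image'],cv2.COLOR_BGR2HSV);m=((h[...,2]>150)&(h[...,1]<45)).astype(np.uint8)
    y,x=int(u[1]),int(u[0]);k=np.zeros_like(m);k[y-30:y+30,x-30:x+30]=m[y-30:y+30,x-30:x+30]
    p=cv2.findNonZero(k);p=cv2.convexHull(p).reshape(-1,2);print(u.round(),len(p),cv2.minEnclosingCircle(onz(c,p,118)[:,:2].astype(np.float32)))
    b=((c['image'].max(2)<45)).astype(np.uint8);k[:]=0;k[y-50:y+60,x-50:x+50]=b[y-50:y+60,x-50:x+50]
    p=cv2.convexHull(cv2.findNonZero(k)).reshape(-1,2);print('mat',onz(c,p,4)[:,:2].min(0),onz(c,p,4)[:,:2].max(0))
cv2.imwrite('pics/f2.png',cv2.resize(T['image'],(800,600)))
```

```text
[134. 145.] 10 ((464.38507080078125, -358.19390869140625), 93.00883483886719)
mat [ 317.96981704 -446.67865316] [ 553.76429182 -241.97290217]
[377. 232.] 20 ((483.0594177246094, -318.77850341796875), 45.9846076965332)
mat [ 410.03163244 -366.63607952] [ 551.03806048 -245.40114802]
```

View pics/f2.png

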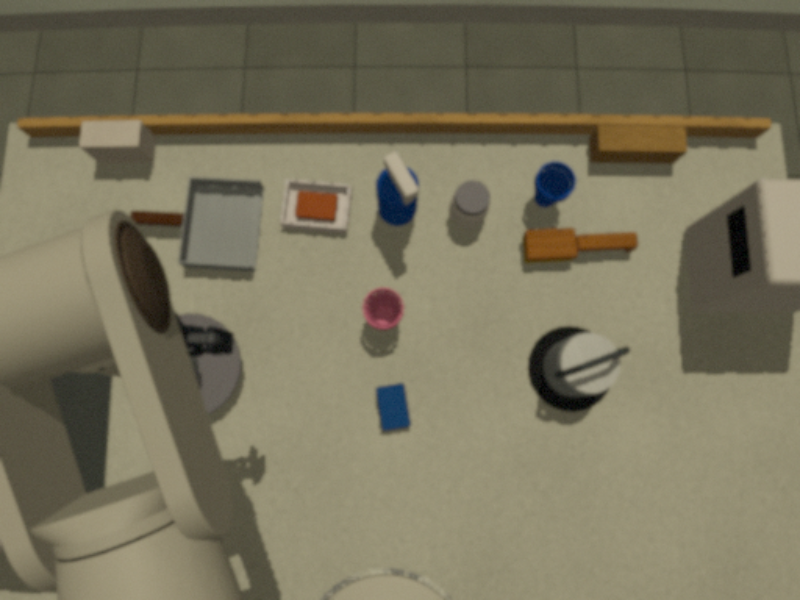

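The top view shows the lid at (589,365), which puts the canister's centre at (483,-319). That is about 4 mm from the mat's centre, against a 25 mm margin. I'll hand in.

```bash
python3 -c "
from cell import r
print(r.close_job())"
```

```text
the job is handed in; nothing more can be done
None
```

The canister now stands upright on the mat, about 4 mm off its centre. The three loose steel tumblers are nested mouths up in one upright stack on the stand, the other things were left where they were, and the job is handed in at about 31 s.

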